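# Kit a pump tray and present it level

### The job

Make up the kit tray: stand the red-capped pin in the tray's red well and the blue-capped pin in its blue well while the tray stands on the table. Then lift the tray by its handle, never tipping the loose white ball out of its shallow pocket, carry it over the green hand-over mat and finish while holding it there, level and still, centred over the mat with its underside about 12 cm above the table: do not put it down or let go. Leave the yellow and white pins, the pistons and the grease jar standing where they are.

Things in the scene. Friction and masses are not known exactly. Their poses are not given: they have to be found in the camera images.
- tray: grey kit tray, loose on the table, 190 (its x) by 130 mm (its y), about 0.42 kg empty; floor 6 mm thick, border 14 mm high. Origin: centre of its underside, z up. Upright handle at its centre, red well to its +x, blue well to its -x, black ball pocket to its -y. Yaw within 35 degrees of world x; it stands on the left or right half of the table, the mat on the other
- tray_grip (a point): centre of the tray's black handle grip, 72 mm above the tray's underside, over the tray's centre; the grip is a flat-sided bar 50 mm long (tray x), 14 mm thick (tray y, the way to pinch it), from 56 to 88 mm above the underside; axes as the tray's. Below it is a post 24 by 10 mm
- well_red (a point): centre of the inner floor of the red well, 65 mm to the tray's +x, 10 mm above the tray's underside; the well is square, 36 mm inside, 44 mm outside, 22 mm deep, rim 32 mm above the tray's underside
- well_blue (a point): centre of the inner floor of the blue well, 65 mm to the tray's -x; otherwise like the red well
- pocket (a point): where the ball's centre lies when it is centred in its pocket: 40 mm to the tray's -y, 21 mm above its underside. The pocket is a black ring lying on the tray floor, 30 mm inside diameter, 38 mm outside, only 3 mm high
- ball_center (a point): centre of the white ceramic ball, 30 mm in diameter, 55 g, lying loose in the pocket with a few mm of play; it rolls out over the rim if the tray tips beyond some 35 degrees or is jerked
- pin_red: steel gudgeon pin, a round rod 22 mm in diameter and 60 mm tall, standing upright on the table, its top 16 mm red; 70 g; origin at the centre of its foot, z up along it. It goes in the red well
- pin_blue: steel gudgeon pin, a round rod 22 mm in diameter and 60 mm tall, standing upright on the table, its top 16 mm blue; 70 g; origin at the centre of its foot, z up along it. It goes in the blue well
- pin_yellow: steel gudgeon pin, a round rod 22 mm in diameter and 60 mm tall, standing upright on the table, its top 16 mm yellow; 70 g; origin at the centre of its foot, z up along it. A bystander: leave it standing
- pin_white: steel gudgeon pin, a round rod 22 mm in diameter and 60 mm tall, standing upright on the table, its top 16 mm white; 70 g; origin at the centre of its foot, z up along it. A bystander: leave it standing
- mat: green hand-over mat fixed flat on the table, 200 mm (x) by 160 mm (y), 3 mm thick; origin at the centre of its underside, at table height
- piston0: aluminium piston standing on the table, diameter 60 mm, height 56 mm; origin at the centre of its foot. A bystander: leave it where it stands
- piston1: aluminium piston standing on the table, diameter 60 mm, height 56 mm; origin at the centre of its foot. A bystander: leave it where it stands
- piston2: aluminium piston standing on the table, diameter 60 mm, height 56 mm; origin at the centre of its foot. A bystander: leave it where it stands
- grease: grease jar with a black lid, diameter 70 mm, height 90 mm; origin at the centre of its foot. A bystander: leave it where it stands
Mind the look-alikes: they are no part of the job. Leave any orange or purple look-alike of the pin_red alone.

How it is judged:
On the way, in this order (a step that is already met when the one before it is completed fails the run):
1. the red pin stands in the red well and the blue pin in the blue well, the tray standing on the table (distance between pin_red and well_red below 0.016 m and angle between the z axis of each of pin_red, pin_blue and the z axis of tray, either way round below 0.2 rad and distance between pin_blue and well_blue below 0.016 m and height (world z) of tray below 0.015 m and angle between tray's own z axis and vertical below 0.1 rad and contact force between each of pin_red, pin_blue and the fingers below 0.1 N), for 0.2 s.
2. the tray is lifted clear of the table with both pins and the ball in place (height (world z) of tray above 0.05 m and distance between pin_red and well_red below 0.016 m and angle between the z axis of each of pin_red, pin_blue and the z axis of tray, either way round below 0.2 rad and distance between pin_blue and well_blue below 0.016 m and distance between ball_center and pocket below 0.013 m and contact force between tray and the fingers above 1 N), for 0.2 s.
At the end, for the whole second after the job is handed in: Fingers hold the tray by its grip (TCP within 40 mm), underside 80-180 mm up, within 40 mm of the mat's centre, level within 7 degrees, still; each pin upright in its own colour's well, foot within 16 mm; ball within 13 mm of the pocket point; bystanders upright, moved under 30 mm (distance between pin_red and well_red below 0.016 m and angle between the z axis of each of pin_red, pin_blue and the z axis of tray, either way round below 0.2 rad and distance between pin_blue and well_blue below 0.016 m and distance between ball_center and pocket below 0.013 m and height (world z) of tray between 0.08 and 0.18 m and horizontal distance between tray and mat below 0.04 m and angle between tray's own z axis and vertical below 0.12 rad and linear speed of tray below 0.02 m/s and angular speed of tray below 0.15 rad/s and contact force between tray and the fingers above 2 N and distance between the grasp point and tray_grip below 0.04 m and angle between each of pin_yellow, pin_white, piston0, piston1, piston2, grease's own z axis and vertical below 0.2 rad and distance of each of pin_yellow, pin_white, piston0, piston1, piston2, grease from where it was at the start of the episode below 0.03 m); the arm keeps its last pose, push and grip.
It fails at once if the ball leaves its pocket (distance between ball_center and pocket above 0.018 m).
It fails at once if a bystander (yellow or white pin, piston, grease jar) is moved more than 30 mm or tipped (distance of any of pin_yellow, pin_white, piston0, piston1, piston2, grease from where it was at the start of the episode above 0.03 m or angle between any of pin_yellow, pin_white, piston0, piston1, piston2, grease's own z axis and vertical above 0.5 rad).
It also fails if it takes over 72 s, if anything falls off the work surface, if the arm or the gripper's body presses on something with over 40 N, if the wrist force passes 120 N, or if a joint passes its speed limit or range.

### The arm

A 7-joint arm with a two-finger parallel gripper is mounted at the origin on the work surface. World frame = base frame: x ahead of the robot, y to its left, z up, the work surface at z = 0. Lengths are in m, angles in rad, forces in N, time in s.
With the tool pointing down it reaches from about 0.4 to 0.875 m from the base axis. Payload 19.3 kg.
Tool frame: the origin (TCP) lies between the finger pads, 19 mm behind the fingertips; this is the grasp point; z points along the fingers, y is the line along which they close (so a half turn about z gives the same grasp; the last joint's range is limited). The gripper opens to 85 mm and grips with 20 to 120 N. Pads are 22 mm wide; open, the fingers measure 114 mm over their backs; the gripper's body (76 mm by 85 mm) begins 54 mm behind the grasp point. The pads swing forward as they close: fully open they stand 13 mm farther back than shut.
Start: joints at [1.241, 0.521, -0.036, 1.599, 0.021, 1.021, -0.113], TCP at [0.161, -0.604, 0.25] pointing down, gripper open.
Joint ranges: [-2.91, 2.91], [-0.3, 2.13], [-1.5, 1.42], [0.17, 2.43], [-1.26, 4.41], [0.16, 1.93], [-2.52, 2.52]. Speed limits (rad/s): [1.89, 1.89, 2.39, 2.39, 3.01, 3.01, 3.01].

### API

Orientations are given as [roll, pitch, yaw] about the fixed x, y, z axes, in that order (R = Rz(yaw) Ry(pitch) Rx(roll)).
In Python, from plant import * gives the robot as it stands.
- The arm moves only by the tool step_arm, never from a script. Its argument "plan" is text: rows parted by semicolons, each of 6 numbers parted by spaces: the shift along the tool's x, y, z scaled (see below), then the turn, a rotation vector about the tool's x, y, z scaled (see below). In form: dx dy dz ax ay az; .... A call has 1 to 8 rows; each row shifts and turns the commanded pose from where the row before left it, along the tool's axes as they then stand; what a row does not reach is not made up. The controller multiplies each number of a shift by 25 cm and each number of a turn by 180 degrees. A row lasts 1/12 s, in which the tool goes at most 41.7 mm and 7.16 degrees, less where a joint would pass 70% of its speed; a pose out of reach is approached as far as the arm can. A call with a number of a shift or a turn outside -1 to 1 is refused whole. A call with a gripper value outside its range is refused whole. "hand" is the closure, from -1 (fully open) to 1 (shut), set as the call begins (left out, the last holds). The fingers move at their own pace and stop on an object; the grip force is fixed at half the most. Time passes only in rows, so rows that do not move let the fingers close. It gives the time, the measured TCP pose, the force, the opening and the grip force at its end, in the units of the state.
- get_state(): the state, without advancing time (a new reading comes with each control period).
- capture(name): name is "side" or "top"; returns the picture (420x560x3 uint8, red, green, blue); there is no depth.
- camera_model(name): a dict with "fx", "fy", "cx", "cy" (pixels), "k1" (the pictures are not rectified: a ray, as slopes to the right and down, at radius r is drawn at 1 + k1 r^2 times it, then the intrinsics apply), "extrinsics" (4x4, takes a point from world to camera coordinates). Camera axes: x right, y up, looking along -z (the intrinsics and any distortion apply to the point x, -y, -z); pixel columns grow to the right and rows downward; lengths in m; the calibration is good to about 2 mm. A picture is of the moment at which its call begins. camera_model takes no time and is no camera call.
- finish_job(): hands the job in; it is judged then, once.
Trained networks look in the newest picture that a camera, given by its name, has taken for a name from the list of things; names that differ only in an ending like _2 or _b are one class to them, and where a whole thing is asked for, a point or a joint stands for the part that bears it (a point fixed in the world has none). Each returns a list of dicts, best first, with "conf" (0 to 1); they miss things now and then, are a little off and sometimes report something else, mostly with a low value. They report only what shows in the picture. A call takes as long as a camera call. They do not tell look-alikes from the thing itself.
- recognise(camera, label): "centre" ([x, y, z] in m, in the coordinates of the camera as it stood for that picture, good to about 4 mm: the middle of the surface that is visible of it).
- place_of(camera, label): "centre" ([x, y, z] in m, in the coordinates of the camera as it stood for that picture, good to about 4 mm: a listed point, or the origin of a listed thing).
The state is a dict: "time_s": time; "qpos": joint angles; "qvel": joint speeds; "effort": joint torques, N m; "tcp_pos": TCP position; "orientation": TCP orientation; "contact_force": force on the tool from outside, world axes, zero at the start; "wrist_torque": the same for the moment, N m; "gripper_width": finger opening in m; "grip_force": force on a finger pad.
Only numpy, scipy, OpenCV 4.12 (cv2) and the standard library are available. Lean on these libraries where they do the work, as an engineer would, in place of code of your own. Each camera call takes 0.05 s, during which the arm holds its last target. There are 200 camera calls.

## Working session

There is one attempt and no reset: what is moved stays moved. The work goes in short steps, Python scripts to look and compute and a tool call to move; the robot and the scene stay as the last step left them, time stands still between calls to the robot, and variables do not carry over. Pictures are saved under pics/ and viewed, at most 10 in all, crops included, and the job is handed in when it is done.

Besides the shell and the picture viewer there is one more tool, called as name(argument=value, ...) on one line, values as JSON. step_arm: Moves the arm, as the interface text tells. Shifts and turns lie within -1 to 1; 1 stands for 25 cm of shift or 180 degrees of turn. Its arguments: {"type":"object","properties":{"plan":{"type":"string"},"hand":{"type":"number"}},"required":["plan"]}

```bash
ls; mkdir -p pics
python3 - <<'E'
from plant import *
import cv2,numpy as np
s=get_state();print(s)
for n in("side","top"):
    im=capture(n);cv2.imwrite(f"pics/{n}0.png",im[:,:,::-1]);m=camera_model(n);print(m)
E
```

```text
pics
{'time_s': 0.0, 'qpos': array([ 1.240762  ,  0.52200877, -0.0362857 ,  1.59998327,  0.02118006,
        1.02110464, -0.11283075]), 'qvel': array([-0.00033734, -0.00214205,  0.00035572, -0.00017927, -0.00174495,
       -0.00032781, -0.00037028]), 'effort': array([-2.40041576e-03, -9.27094316e+01,  1.97833791e+00, -3.69928086e+01,
        1.78036827e-02,  8.06509954e-03,  6.22980383e-05]), 'tcp_pos': array([ 0.16044459, -0.60373725,  0.24943831]), 'orientation': array([-3.14047601e+00,  8.35409679e-05,  2.59746615e-01]), 'contact_force': array([-0.20281475, -0.53202184, -0.6136188 ]), 'wrist_torque': array([-0.05459198, -0.06400786, -0.01168953]), 'grip_force': 0.0, 'gripper_width': 0.08511239600345864}
{'fx': 490.04022696272654, 'fy': 490.04022696272654, 'cx': 281.06052466551506, 'cy': 204.21014465701177, 'k1': 0.017696268940118134, 'extrinsics': array([[-0.99437351, -0.10556059, -0.008848  ,  0.60557802],
       [ 0.05331951, -0.57093597,  0.81926135, -0.15383274],
       [-0.09153335,  0.81418001,  0.57335204, -1.13357991],
       [ 0.        ,  0.        ,  0.        ,  1.        ]])}
{'fx': 442.9382285384947, 'fy': 442.9382285384947, 'cx': 280.4403610220791, 'cy': 214.32209904712283, 'k1': 0.04003749002390415, 'extrinsics': array([[-0.00887429, -0.99993644, -0.00695401, -0.09752477],
       [ 0.98157917, -0.01003822,  0.19079196, -0.60531358],
       [-0.19084964, -0.00513277,  0.98160586, -1.06324793],
       [ 0.        ,  0.        ,  0.        ,  1.        ]])}
```

View pics/side0.png

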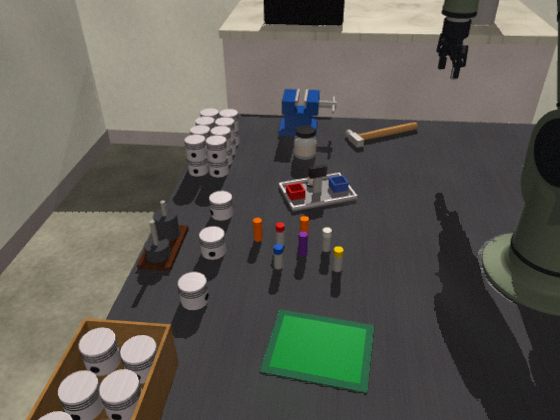

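View pics/top0.png

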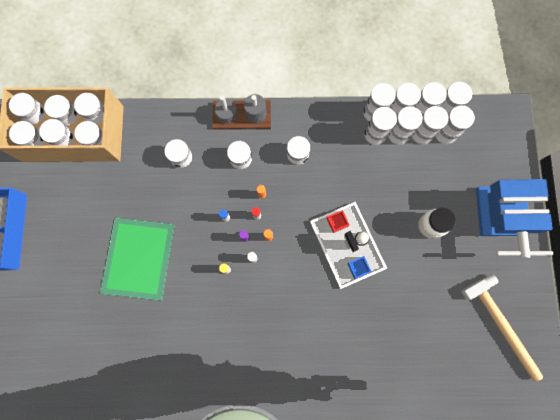

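```bash
cat > h.py <<'E'
from plant import *
import cv2,numpy as np
from scipy.spatial.transform import Rotation as R
def ray(n,u,v):
    m=camera_model(n);E=m["extrinsics"]
    d=np.array([(u-m["cx"])/m["fx"],(v-m["cy"])/m["fy"]]);p=d.copy()
    for _ in range(20):p=d/(1+m["k1"]*(p@p))
    Rm=E[:3,:3];return -Rm.T@E[:3,3],Rm.T@np.array([p[0],-p[1],-1])
def onz(n,u,v,z):
    o,d=ray(n,u,v);return o+d*(z-o[2])/d[2]
def tri(us,ut):
    o1,d1=ray("side",*us);o2,d2=ray("top",*ut)
    t=np.linalg.lstsq(np.c_[d1,-d2],o2-o1,rcond=None)[0]
    a,b=o1+d1*t[0],o2+d2*t[1];return (a+b)/2,np.linalg.norm(a-b)
def net(f,n,l):
    E=camera_model(n)["extrinsics"]
    return [(E[:3,:3].T@(np.array(r["centre"])-E[:3,3]),r["conf"]) for r in f(n,l)]
def proj(n,p):
    m=camera_model(n);E=m["extrinsics"];c=E[:3,:3]@np.array(p)+E[:3,3]
    q=np.array([c[0],-c[1]])/-c[2];q=q*(1+m["k1"]*(q@q))
    return q*[m["fx"],m["fy"]]+[m["cx"],m["cy"]]
E
python3 - <<'E'
from h import *
np.set_printoptions(precision=4,suppress=True)
for l in["well_red","well_blue","tray_grip","pocket","ball_center","pin_red","pin_blue","pin_yellow","pin_white","mat","piston0","grease"]:
    for n in("side","top"):
        print(l,n,*[(p,round(c,2)) for p,c in net(place_of,n,l)])
E
```

```text
well_red side (array([ 0.5945, -0.257 ,  0.0119]), 0.76)
well_red top (array([ 0.5915, -0.255 ,  0.0086]), 0.57) (array([ 0.5264, -0.2742, -0.0019]), 0.35)
well_blue side (array([ 0.4711, -0.3008,  0.0101]), 0.58)
well_blue top (array([ 0.4702, -0.2974,  0.0078]), 0.74)
tray_grip side (array([ 0.5327, -0.2808,  0.0735]), 0.82) (array([ 0.7744,  0.0045, -0.0057]), 0.27)
tray_grip top (array([ 0.5314, -0.278 ,  0.0754]), 0.95)
pocket side (array([ 0.5498, -0.3129,  0.0173]), 0.9)
pocket top (array([ 0.5475, -0.3152,  0.0198]), 0.77) (array([0.6068, 0.0435, 0.0017]), 0.35)
ball_center side (array([ 0.5486, -0.3178,  0.018 ]), 0.55) (array([ 0.5531, -0.3124,  0.0219]), 0.4)
ball_center top (array([ 0.5504, -0.3157,  0.0169]), 0.4)
pin_red side (array([ 0.6766, -0.0603, -0.0026]), 0.76) (array([ 0.5573, -0.0099,  0.0001]), 0.69) (array([ 0.5596, -0.07  , -0.0028]), 0.67) (array([0.7849, 0.1665, 0.0005]), 0.49) (array([ 0.6163, -0.0405, -0.0056]), 0.44) (array([ 0.5487, -0.3178,  0.0205]), 0.37)
pin_red top (array([ 0.6658, -0.0499, -0.0013]), 0.67) (array([ 0.6102, -0.0417, -0.0057]), 0.6
[... 255 characters left out ...]
array([0.4724, 0.0379, 0.0001]), 0.51)
pin_yellow top (array([ 0.4704,  0.0421, -0.0009]), 0.66)
pin_white side (array([ 0.4985, -0.0293, -0.0039]), 0.51)
pin_white top (array([ 0.4975, -0.0311, -0.0033]), 0.59)
mat side (array([ 0.5034,  0.2668, -0.0008]), 0.94)
mat top (array([0.5042, 0.2691, 0.001 ]), 0.97)
piston0 side (array([ 0.776 ,  0.0038, -0.0028]), 0.88) (array([ 0.7842,  0.1661, -0.0022]), 0.85) (array([ 0.785 , -0.1561, -0.001 ]), 0.78)
piston0 top (array([ 0.7788,  0.1688, -0.002 ]), 0.81) (array([0.7696, 0.0053, 0.0007]), 0.72) (array([ 0.7863, -0.148 ,  0.0007]), 0.55)
grease side (array([ 0.5841, -0.4995, -0.0006]), 0.88)
grease top (array([ 0.5816, -0.4966, -0.0011]), 0.73)
```

The side view shows the red pin's cap at about (280,227), blue at (278,250), and the tray with its red well at (296,190) and blue well at (339,184). In the top view the red pin is at (257,212), blue at (224,215), purple at (243,236) and orange at (262,191) and (268,235). The tray is centred near (350,244) and the mat near (139,260).

Run:
```python
from h import *
np.set_printoptions(precision=4,suppress=True)
im={n:cv2.imread(f"pics/{n}0.png") for n in("side","top")}
def cen(n,c,box,lo,hi):
    h=cv2.cvtColor(im[n],cv2.COLOR_BGR2HSV).astype(int);u0,v0,u1,v1=box
    s=h[v0:v1,u0:u1];H=(s[...,0]+(30 if c=='r' else 0))%180
    m=((H>=lo)&(H<=hi)&(s[...,1]>150)&(s[...,2]>60)).astype(np.uint8)
    k,l,st,ce=cv2.connectedComponentsWithStats(m)
    i=1+np.argmax(st[1:,4]);return ce[i]+[u0,v0],st[i]
Rr=(22,35);B=(108,128)
P={}
for nm,c,bs,bt,r in [("pin_red","r",(270,218,292,240),(246,202,264,222),Rr),("pin_blue","b",(268,240,292,262),(215,206,234,226),B),
  ("well_red","r",(280,178,310,202),(325,208,352,234),Rr),("well_blue","b",(325,172,352,198),(345,255,375,280),B)]:
    s,a=cen("side",c,bs,*r);t,b=cen("top",c,bt,*r);print(nm,s,a[2:],t,b[2:],*tri(s,t))
# check: projections of net guesses
for n in("side","top"):
    for p in ([.612,-.041,.052],[.61,.042,.052],[.532,-.279,.072]): print(n,proj(n,p))
```

```text
pin_red [279.6622 226.6486] [ 9 10 74] [255.3889 211.3889] [ 8  8 54] [ 0.6149 -0.0396  0.0532] 0.0026189707575226635
pin_blue [277.8395 248.679 ] [ 9 11 81] [222.75   213.4286] [ 9  8 56] [0.6102 0.0434 0.0535] 0.0023268493179937123
well_red [295.2322 190.97  ] [ 19  18 267] [337.5408 220.9354] [ 22  21 294] [ 0.5942 -0.252   0.0187] 0.0025177168016699294
well_blue [338.0913 183.3435] [ 19  16 230] [358.8993 267.1107] [ 23  21 298] [ 0.4741 -0.3023  0.0193] 0.0031813823158665807
side [281.4258 226.8784]
side [278.4983 248.9296]
side [318.8143 170.9611]
top [255.983  212.0672]
top [223.3903 213.1641]
top [351.9663 241.3421]
```

Run:
```python
import cv2,numpy as np
a=cv2.imread("pics/side0.png")[170:280,240:360];b=cv2.imread("pics/top0.png")[170:290,210:390]
f=lambda i,s:cv2.resize(i,None,fx=s,fy=s,interpolation=cv2.INTER_CUBIC)
a,b=f(a,3),f(b,2)
o=np.zeros((max(a.shape[0],b.shape[0]),a.shape[1]+b.shape[1],3),np.uint8);o[:a.shape[0],:a.shape[1]]=a;o[:b.shape[0],a.shape[1]:]=b
cv2.imwrite("pics/crop0.png",o)
```

```text
(no output)
```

View pics/crop0.png

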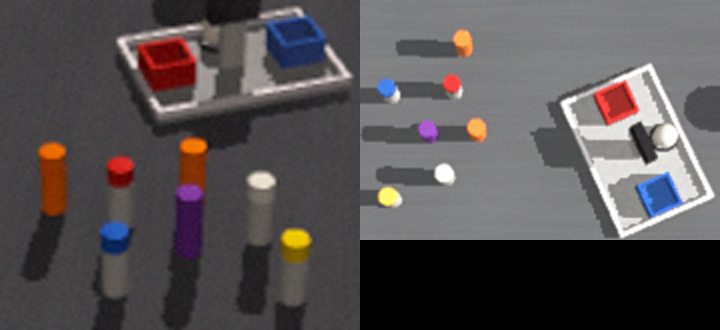

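The enlarged view confirms the colours: the red and blue pins have steel bodies, and the orange and purple look-alikes are plain. The tray's yaw is about 20.5°, and all heights agree with the text.

```bash
cat >> h.py <<'E'
def go(*tgts,yaw=.358):
    "print the tool-frame shift (units) from the measured pose to each target in turn, and the turn"
    s=get_state();Rc=R.from_euler('xyz',s["orientation"]);Rt=R.from_euler('xyz',[np.pi,0,yaw])
    p=s["tcp_pos"];print("t",round(s["time_s"],2),"p",p.round(4),"w",round(s["gripper_width"],4),"turn",((Rc.inv()*Rt).as_rotvec()/np.pi).round(4))
    for t in tgts:
        d=Rt.inv().apply(np.array(t)-p)/.25;print(d.round(4),"rows>=",np.ceil(np.linalg.norm(d)*.25/.0417));p=np.array(t)
E
python3 -c "
from h import *
go([.614,-.040,.2],[.614,-.040,.047])"
```

```text
t 1.3 p [ 0.1605 -0.604   0.25  ] w 0.0855 turn [ 0.      0.     -0.0313]
[ 2.4895 -1.4775  0.2   ] rows>= 18.0
[ 0.    -0.     0.612] rows>= 4.0
```

step_arm(plan="0 0 0 0 0 -0.0313;0.06 -0.035 0.005 0 0 0;0.12 -0.07 0.01 0 0 0;0.12 -0.07 0.01 0 0 0;0.12 -0.07 0.01 0 0 0;0.12 -0.07 0.01 0 0 0;0.12 -0.07 0.01 0 0 0;0.12 -0.07 0.01 0 0 0", hand=-0.3)

```text
time_s: 1.97
tcp_pos: [0.3041, -0.4278, 0.2338]
orientation: [3.141, -0.0, 0.358]
contact_force: [0.5, -1.3, -0.1]
gripper_width: 0.0556
grip_force: 0.0
```

step_arm(plan="0.12 -0.07 0.01 0 0 0;0.12 -0.07 0.01 0 0 0;0.12 -0.07 0.01 0 0 0;0.12 -0.07 0.01 0 0 0;0.12 -0.07 0.01 0 0 0;0.12 -0.07 0.01 0 0 0;0.12 -0.07 0.01 0 0 0;0.12 -0.07 0.01 0 0 0")

```text
time_s: 2.63
tcp_pos: [0.4799, -0.2125, 0.2138]
orientation: [3.141, -0.0, 0.358]
contact_force: [-0.2, -0.5, -0.1]
gripper_width: 0.0552
grip_force: 0.0
```

```bash
python3 -c "
from h import *
go([.614,-.040,.2],[.614,-.040,.047])"
```

```text
t 2.63 p [ 0.4799 -0.2125  0.2138] w 0.0552 turn [ 0.0001 -0.0001  0.    ]
[ 0.7441 -0.4582  0.0552] rows>= 6.0
[ 0.    -0.     0.612] rows>= 4.0
```

step_arm(plan="0.12 -0.07 0.01 0 0 0;0.12 -0.07 0.01 0 0 0;0.12 -0.07 0.01 0 0 0;0.12 -0.07 0.01 0 0 0;0.12 -0.07 0.01 0 0 0;0.07 -0.05 0 0 0 0;0 0 0 0 0 0;0 0 0 0 0 0")

```text
time_s: 3.3
tcp_pos: [0.6012, -0.0603, 0.2009]
orientation: [-3.141, 0.0, 0.36]
contact_force: [-0.2, -0.3, -0.9]
gripper_width: 0.0554
grip_force: 0.0
```

Run:
```python
from h import *
go([.614,-.040,.1],[.614,-.040,.047])
capture("side");capture("top")
for l in("pin_red","pin_blue"):
  for n in("side","top"): print(l,n,*[(p.round(4),round(c,2)) for p,c in net(place_of,n,l)])
```

```text
t 3.3 p [ 0.6012 -0.0603  0.2009] w 0.0554 turn [-0.0001  0.      0.0007]
[ 0.0766 -0.058   0.4037] rows>= 3.0
[ 0.    -0.     0.212] rows>= 2.0
pin_red side (array([ 0.5607, -0.0705, -0.0017]), 0.68) (array([ 0.56  , -0.0133, -0.0033]), 0.63) (array([ 0.6136, -0.0417, -0.0061]), 0.55) (array([ 0.6761, -0.0564, -0.0022]), 0.46)
pin_red top
pin_blue side (array([ 0.6101,  0.041 , -0.0029]), 0.56)
pin_blue top (array([ 0.549 , -0.3151,  0.0204]), 0.42)
```

step_arm(plan="0.077 -0.058 0 0 0 0;0 0 0.13 0 0 0;0 0 0.13 0 0 0;0 0 0.13 0 0 0;0 0 0.13 0 0 0;0 0 0.09 0 0 0;0 0 0 0 0 0;0 0 0 0 0 0")

```text
time_s: 4.27
tcp_pos: [0.6133, -0.0415, 0.0486]
orientation: [-3.141, 0.001, 0.358]
contact_force: [0.2, -0.1, 0.4]
gripper_width: 0.0555
grip_force: 0.0
```

step_arm(plan="0 0 0 0 0 0;0 0 0 0 0 0;0 0 0 0 0 0;0 0 0 0 0 0;0 0 0 0 0 0;0 0 0 0 0 0", hand=1)

```text
time_s: 4.77
tcp_pos: [0.6148, -0.0414, 0.0506]
orientation: [3.14, -0.002, 0.358]
contact_force: [-0.3, -0.0, 9.2]
gripper_width: 0.0204
grip_force: 58.3
```

Run:
```python
from h import *
go()
im=np.hstack([capture(n)[y:y+150,x:x+200] for n,x,y in(("side",200,160),("top",170,150))])
cv2.imwrite("pics/g1.png",cv2.resize(im[:,:,::-1],(800,300)))
```

```text
t 4.77 p [ 0.6148 -0.0414  0.0506] w 0.0204 turn [ 0.0004 -0.0008 -0.    ]
```

View pics/g1.png

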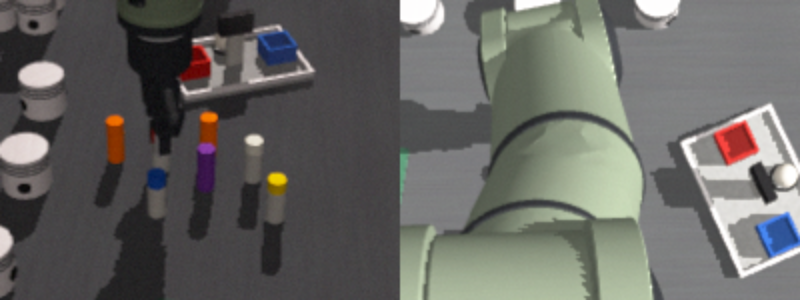

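The red pin is between the fingers (width 20 mm, force 58 N), and the other pins are undisturbed. I'll lift it and carry it to the red well.

step_arm(plan="0 0 -0.05 0 0 0;0 0 -0.1 0 0 0;0 0 -0.1 0 0 0;0 0 -0.1 0 0 0;0 0 -0.05 0 0 0;0 0 0 0 0 0")

```text
time_s: 5.37
tcp_pos: [0.6152, -0.0413, 0.1527]
orientation: [3.14, -0.005, 0.358]
contact_force: [-0.2, -0.8, -1.1]
gripper_width: 0.0202
grip_force: 58.7
```

```bash
python3 -c "
from h import *
go([.594,-.2545,.15],[.594,-.2545,.064])"
```

```text
t 5.37 p [ 0.6152 -0.0413  0.1527] w 0.0202 turn [ 0.0006 -0.0015 -0.0001]
[-0.3784  0.7688  0.0107] rows>= 6.0
[ 0.    -0.     0.344] rows>= 3.0
```

step_arm(plan="-0.03 0.06 0 0 0 0;-0.06 0.12 0 0 0 0;-0.06 0.12 0 0 0 0;-0.06 0.12 0 0 0 0;-0.06 0.12 0 0 0 0;-0.06 0.12 0 0 0 0;-0.05 0.11 0 0 0 0;0 0 0 0 0 0")

```text
time_s: 6.03
tcp_pos: [0.5901, -0.2621, 0.1481]
orientation: [3.139, 0.002, 0.351]
contact_force: [-0.2, -0.9, -0.4]
gripper_width: 0.0203
grip_force: 58.8
```

step_arm(plan="0 0 0 0 0 0;0 0 0 0 0 0")

```text
time_s: 6.2
tcp_pos: [0.5921, -0.2541, 0.1483]
orientation: [-3.141, 0.0, 0.358]
contact_force: [0.3, 1.2, -0.2]
gripper_width: 0.0207
grip_force: 58.8
```

Run:
```python
from h import *
go([.594,-.2545,.15],[.594,-.2545,.064])
im=np.hstack([capture(n)[y:y+150,x:x+200] for n,x,y in(("side",220,100),("top",250,150))])
cv2.imwrite("pics/p1.png",cv2.resize(im[:,:,::-1],(800,300)))
for l in("well_red","pin_red","well_blue"):
  for n in("side","top"): print(l,n,*[(p.round(4),round(c,2)) for p,c in net(place_of,n,l)])
```

```text
t 6.2 p [ 0.5921 -0.2541  0.1483] w 0.0207 turn [-0.0003  0.0001  0.0001]
[ 0.0065  0.0043 -0.0069] rows>= 1.0
[ 0.    -0.     0.344] rows>= 3.0
well_red side (array([ 0.5947, -0.2554,  0.0084]), 0.97) (array([ 0.5836, -0.4998, -0.0013]), 0.47)
well_red top (array([ 0.5923, -0.2525,  0.0126]), 0.87) (array([4.714e-01, 3.950e-02, 4.000e-04]), 0.66)
pin_red side (array([ 0.5936, -0.2525,  0.0929]), 0.53) (array([ 0.5569, -0.0675, -0.0032]), 0.52) (array([ 0.5562, -0.0095, -0.0006]), 0.51) (array([ 0.6743, -0.0572, -0.0032]), 0.46)
pin_red top (array([ 0.5552, -0.0098, -0.0014]), 0.6) (array([ 0.6713, -0.0524, -0.003 ]), 0.56) (array([ 0.5533, -0.0686, -0.0011]), 0.42)
well_blue side (array([ 0.4749, -0.3034,  0.0087]), 0.72)
well_blue top
```

View pics/p1.png

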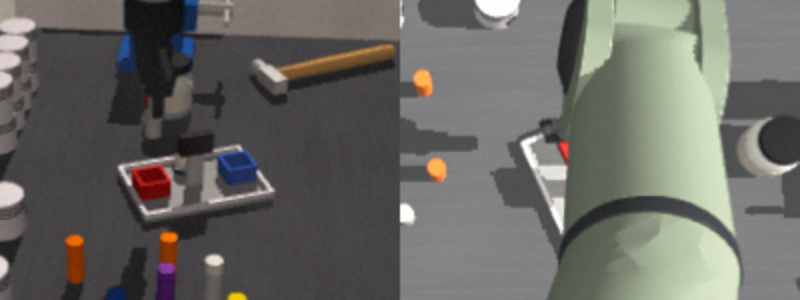

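The red pin hangs upright in the fingers above the red well, which is at crop (150,182). It is aligned to within about 2 mm, so I'll lower it.

step_arm(plan="0.006 0.003 0.04 0 0 0;0 0 0.08 0 0 0;0 0 0.08 0 0 0;0 0 0.06 0 0 0;0 0 0.04 0 0 0;0 0 0.03 0 0 0;0 0 0 0 0 0;0 0 0 0 0 0")

```text
time_s: 7.27
tcp_pos: [0.5941, -0.255, 0.0663]
orientation: [-3.142, 0.0, 0.358]
contact_force: [-0.3, -0.3, -0.1]
gripper_width: 0.0203
grip_force: 58.8
```

Run:
```python
from h import *
go([.594,-.2545,.062]);print(get_state()["contact_force"])
capture("side")
for l in("well_red","pin_red"):
  for n in("side",): print(l,n,*[(p.round(4),round(c,2)) for p,c in net(place_of,n,l)])
```

```text
t 7.27 p [ 0.5941 -0.255   0.0663] w 0.0203 turn [-0.  0.  0.]
[ 0.0004 -0.0018  0.0172] rows>= 1.0
[-0.25602468 -0.30482285 -0.07339717]
well_red side (array([ 0.595 , -0.2568,  0.0088]), 0.96)
pin_red side (array([ 0.5614, -0.0115, -0.0027]), 0.78) (array([ 0.676 , -0.0584, -0.0052]), 0.65) (array([ 0.5976, -0.2545,  0.0107]), 0.6) (array([ 0.5587, -0.0715, -0.0068]), 0.58) (array([7.865e-01, 1.653e-01, 1.000e-04]), 0.55)
```

step_arm(plan="0 0 0.008 0 0 0;0 0 0.008 0 0 0;0 0 0 0 0 0;0 0 0 0 0 0")

```text
time_s: 7.75
tcp_pos: [0.5939, -0.255, 0.0622]
orientation: [-3.142, 0.0, 0.358]
contact_force: [0.8, -0.1, 0.0]
gripper_width: 0.0199
grip_force: 58.8
```

step_arm(plan="0 0 0 0 0 0;0 0 0 0 0 0;0 0 0 0 0 0;0 0 0 0 0 0", hand=-0.3)

```text
time_s: 8.08
tcp_pos: [0.594, -0.255, 0.0623]
orientation: [3.142, -0.0, 0.358]
contact_force: [0.5, 0.1, 0.0]
gripper_width: 0.0557
grip_force: 0.0
```

step_arm(plan="0 0 -0.04 0 0 0;0 0 -0.08 0 0 0;0 0 -0.12 0 0 0;0 0 -0.1 0 0 0;0 0 -0.06 0 0 0;0 0 0 0 0 0")

```text
time_s: 8.58
tcp_pos: [0.5955, -0.2556, 0.1667]
orientation: [3.138, -0.004, 0.358]
contact_force: [0.2, -0.6, 0.0]
gripper_width: 0.0556
grip_force: 0.0
```

Run:
```python
from h import *
go([.61,.0425,.15],[.61,.0425,.047])
im=np.hstack([capture(n)[y:y+150,x:x+200] for n,x,y in(("side",220,100),("top",250,150))])
cv2.imwrite("pics/p2.png",cv2.resize(im[:,:,::-1],(800,300)))
for l in("well_red","pin_red","pin_blue"):
  for n in("side","top"): print(l,n,*[(p.round(4),round(c,2)) for p,c in net(place_of,n,l)])
```

```text
t 8.58 p [ 0.5955 -0.2556  0.1667] w 0.0556 turn [ 0.0011 -0.0013 -0.    ]
[ 0.4723 -1.0963  0.0669] rows>= 8.0
[ 0.    -0.     0.412] rows>= 3.0
well_red side (array([ 0.5937, -0.2536,  0.0124]), 0.69)
well_red top (array([ 0.5902, -0.2529,  0.0075]), 0.71)
pin_red side (array([ 0.6777, -0.0592, -0.004 ]), 0.68) (array([ 0.5964, -0.2551,  0.0015]), 0.67) (array([ 0.5588, -0.0713, -0.0039]), 0.49) (array([ 0.558 , -0.0106, -0.0024]), 0.47)
pin_red top (array([ 0.6688, -0.0522, -0.0007]), 0.51) (array([ 5.562e-01, -7.220e-02,  1.000e-04]), 0.44) (array([ 0.5558, -0.0074,  0.002 ]), 0.39)
pin_blue side (array([ 0.6131,  0.0428, -0.0014]), 0.76) (array([ 0.534 , -0.2824,  0.0703]), 0.49)
pin_blue top (array([0.6086, 0.0459, 0.0057]), 0.55)
```

View pics/p2.png

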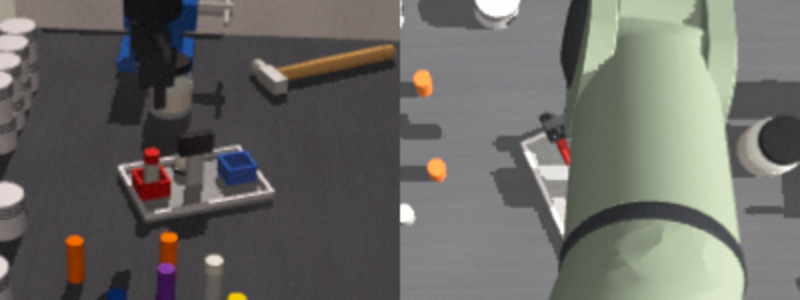

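The red pin stands upright in the red well, at crop (152,170), and the tray has not moved. Next is the blue pin, at about (0.610, 0.043).

step_arm(plan="0.025 -0.06 0 0 0 0;0.06 -0.14 0.01 0 0 0;0.06 -0.14 0.01 0 0 0;0.06 -0.14 0.01 0 0 0;0.06 -0.14 0.01 0 0 0;0.06 -0.14 0.01 0 0 0;0.06 -0.14 0.01 0 0 0;0.06 -0.14 0.01 0 0 0")

```text
time_s: 9.65
tcp_pos: [0.6067, 0.0293, 0.1444]
orientation: [-3.141, 0.0, 0.358]
contact_force: [1.7, -0.5, -0.4]
gripper_width: 0.0557
grip_force: 0.0
```

step_arm(plan="0.025 -0.06 0 0 0 0;0 0 0 0 0 0;0 0 0 0 0 0")

```text
time_s: 9.9
tcp_pos: [0.6074, 0.0447, 0.1443]
orientation: [-3.141, 0.001, 0.36]
contact_force: [-0.4, -0.8, 0.0]
gripper_width: 0.0555
grip_force: 0.0
```

```bash
python3 -c "
from h import *
go([.6105,.043,.15],[.6105,.043,.047])"
```

```text
t 9.9 p [0.6074 0.0447 0.1443] w 0.0555 turn [-0.0001  0.0002  0.0007]
[ 0.0093  0.0108 -0.0227] rows>= 1.0
[ 0.    -0.     0.412] rows>= 3.0
```

step_arm(plan="0.01 0.01 0 0 0 0;0 0 0.1 0 0 0;0 0 0.12 0 0 0;0 0 0.1 0 0 0;0 0 0.06 0 0 0;0 0 0.01 0 0 0;0 0 0 0 0 0;0 0 0 0 0 0")

```text
time_s: 10.57
tcp_pos: [0.6114, 0.0414, 0.0481]
orientation: [3.141, -0.001, 0.357]
contact_force: [0.1, 0.7, -0.1]
gripper_width: 0.0554
grip_force: 0.0
```

step_arm(plan="0 0 0 0 0 0;0 0 0 0 0 0;0 0 0 0 0 0;0 0 0 0 0 0;0 0 0 0 0 0;0 0 0 0 0 0", hand=1)

```text
time_s: 11.07
tcp_pos: [0.6114, 0.0422, 0.0483]
orientation: [3.141, -0.001, 0.358]
contact_force: [-1.2, -1.2, 8.4]
gripper_width: 0.0206
grip_force: 58.3
```

step_arm(plan="0 0 -0.05 0 0 0;0 0 -0.1 0 0 0;0 0 -0.1 0 0 0;0 0 -0.1 0 0 0;0 0 -0.1 0 0 0;0 0 -0.05 0 0 0;0 0 0 0 0 0")

```text
time_s: 11.65
tcp_pos: [0.6121, 0.0424, 0.1759]
orientation: [3.14, -0.005, 0.358]
contact_force: [0.4, -1.0, -1.2]
gripper_width: 0.0199
grip_force: 58.7
```

```bash
python3 -c "
from h import *
go([.473,-.301,.175],[.473,-.301,.068])"
```

```text
t 11.65 p [0.6121 0.0424 0.1759] w 0.0199 turn [ 0.0004 -0.0015 -0.    ]
[-1.0023  1.0916  0.0034] rows>= 9.0
[ 0.    -0.     0.428] rows>= 3.0
```

step_arm(plan="-0.05 0.055 0 0 0 0;-0.1 0.11 0 0 0 0;-0.1 0.11 0 0 0 0;-0.1 0.11 0 0 0 0;-0.1 0.11 0 0 0 0;-0.1 0.11 0 0 0 0;-0.1 0.11 0 0 0 0;-0.1 0.11 0 0 0 0")

```text
time_s: 12.32
tcp_pos: [0.5062, -0.2179, 0.1717]
orientation: [-3.141, 0.001, 0.358]
contact_force: [0.6, -0.9, -1.2]
gripper_width: 0.0205
grip_force: 58.7
```

step_arm(plan="-0.1 0.11 0 0 0 0;-0.1 0.11 0 0 0 0;-0.05 0.055 0 0 0 0;0 0 0 0 0 0;0 0 0 0 0 0;0 0 0 0 0 0")

```text
time_s: 12.82
tcp_pos: [0.4732, -0.302, 0.1718]
orientation: [-3.141, 0.0, 0.359]
contact_force: [0.3, 1.2, -1.2]
gripper_width: 0.0205
grip_force: 58.8
```

Run:
```python
from h import *
capture("side");capture("top")
for l in("well_blue","well_red","tray_grip","pin_blue"):
  for n in("side","top"): print(l,n,*[(p.round(4),round(c,2)) for p,c in net(place_of,n,l)])
go([.473,-.3015,.15],[.473,-.3015,.064])
```

```text
well_blue side (array([ 0.4766, -0.3027,  0.0083]), 0.9)
well_blue top (array([ 0.4729, -0.3001,  0.0077]), 0.85)
well_red side (array([ 0.5968, -0.2559,  0.0125]), 0.61)
well_red top (array([ 0.5884, -0.2546,  0.0092]), 0.84)
tray_grip side (array([ 0.5323, -0.2819,  0.0712]), 0.73)
tray_grip top (array([ 0.5331, -0.2767,  0.0746]), 0.65)
pin_blue side (array([ 0.474 , -0.304 ,  0.1227]), 0.63)
pin_blue top (array([ 0.5913, -0.2525,  0.0082]), 0.34)
t 13.32 p [ 0.4731 -0.3027  0.1723] w 0.0203 turn [-0.     -0.      0.0001]
[ 0.0012 -0.0048  0.089 ] rows>= 1.0
[ 0.    -0.     0.344] rows>= 3.0
```

step_arm(plan="0.003 -0.006 0.05 0 0 0;0 0 0.1 0 0 0;0 0 0.1 0 0 0;0 0 0.08 0 0 0;0 0 0.06 0 0 0;0 0 0.03 0 0 0;0 0 0.01 0 0 0;0 0 0 0 0 0")

```text
time_s: 13.98
tcp_pos: [0.4733, -0.3012, 0.0647]
orientation: [-3.141, 0.0, 0.358]
contact_force: [0.4, -0.5, -0.3]
gripper_width: 0.0203
grip_force: 58.8
```

step_arm(plan="0 0 0 0 0 0;0 0 0 0 0 0")

```text
time_s: 14.15
tcp_pos: [0.4737, -0.3015, 0.0657]
orientation: [3.14, -0.001, 0.358]
contact_force: [-0.9, -0.1, -0.7]
gripper_width: 0.0205
grip_force: 58.8
```

```bash
python3 -c "
from h import *
go([.4735,-.301,.06])"
```

```text
t 14.15 p [ 0.4737 -0.3015  0.0657] w 0.0205 turn [ 0.0004 -0.0003 -0.    ]
[-0.0001 -0.0022  0.0229] rows>= 1.0
```

step_arm(plan="0 0 0.01 0 0 0;0 0 0.01 0 0 0;0 0 0 0 0 0;0 0 0 0 0 0")

```text
time_s: 14.48
tcp_pos: [0.4732, -0.3012, 0.0597]
orientation: [-3.141, 0.0, 0.358]
contact_force: [-0.2, 0.2, -0.7]
gripper_width: 0.0203
grip_force: 58.8
```

step_arm(plan="0 0 0 0 0 0;0 0 0 0 0 0;0 0 0 0 0 0;0 0 0 0 0 0", hand=-0.3)

```text
time_s: 14.82
tcp_pos: [0.4732, -0.3013, 0.0598]
orientation: [3.142, -0.0, 0.358]
contact_force: [-0.1, 0.5, -0.5]
gripper_width: 0.0555
grip_force: 0.0
```

step_arm(plan="0 0 -0.04 0 0 0;0 0 -0.1 0 0 0;0 0 -0.12 0 0 0;0 0 -0.12 0 0 0;0 0 -0.06 0 0 0;0 0 0 0 0 0;0 0 0 0 0 0")

```text
time_s: 15.4
tcp_pos: [0.4735, -0.3014, 0.171]
orientation: [3.14, -0.001, 0.358]
contact_force: [-0.4, -0.0, 0.4]
gripper_width: 0.0552
grip_force: 0.0
```

Run:
```python
from h import *
im=np.hstack([capture(n)[y:y+150,x:x+200] for n,x,y in(("side",220,100),("top",250,150))])
cv2.imwrite("pics/p3.png",cv2.resize(im[:,:,::-1],(800,300)))
for l in("well_blue","well_red","tray_grip","pin_blue","ball_center","pocket"):
  for n in("side","top"): print(l,n,*[(p.round(4),round(c,2)) for p,c in net(place_of,n,l)])
go([.5325,-.279,.15],[.5325,-.279,.074])
```

```text
well_blue side (array([ 0.475 , -0.305 ,  0.0082]), 0.66) (array([ 0.5345, -0.2771,  0.0028]), 0.48) (array([ 0.5335, -0.2818,  0.0751]), 0.21) (array([ 0.786 , -0.1542,  0.001 ]), 0.18)
well_blue top (array([0.471 , 0.0388, 0.0008]), 0.7) (array([ 0.4714, -0.2982,  0.0073]), 0.63)
well_red side (array([ 0.5963, -0.2555,  0.0107]), 0.74)
well_red top (array([ 0.5904, -0.2537,  0.0089]), 0.9) (array([0.7704, 0.0011, 0.0022]), 0.38)
tray_grip side (array([ 0.5377, -0.281 ,  0.0727]), 0.81)
tray_grip top (array([ 0.5333, -0.274 ,  0.0726]), 0.57)
pin_blue side (array([ 0.4737, -0.3023,  0.0074]), 0.48) (array([ 0.7863,  0.1649, -0.0012]), 0.47) (array([ 0.7866, -0.1552,  0.0017]), 0.44)
pin_blue top
ball_center side (array([ 0.5511, -0.3152,  0.0209]), 0.55)
ball_center top (array([ 0.5334, -0.2801, -0.0027]), 0.74) (array([ 0.5486, -0.3177,  0.0151]), 0.6)
pocket side (array([ 0.5497, -0.3145,  0.0179]), 0.89)
pocket top (array([ 0.5532, -0.312 ,  0.0192]), 0.66)
t 16.1 p [ 0.4732 -0.3012  0.1697] w 0.0556 turn [-0.  0.  0.]
[ 2.532e-01 -1.000e-04  7.870e-02] rows>= 2.0
[ 0.    -0.     0.304] rows>= 2.0
```

View pics/p3.png

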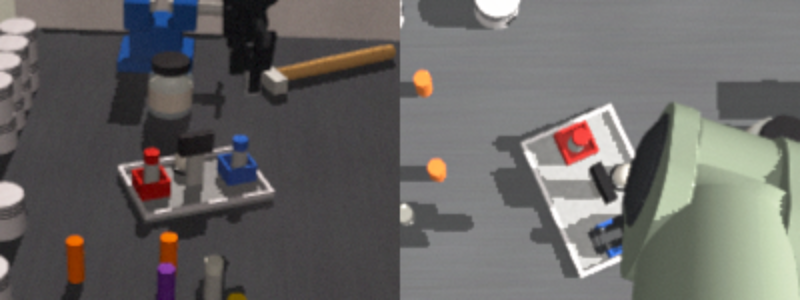

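Both pins stand upright in their wells, with red at crop (152,170) and blue at (238,160), and the ball is in its pocket. I'll grip the handle now.

step_arm(plan="0.06 0 0 0 0 0;0.1 0 0 0 0 0;0.07 0 0 0 0 0;0.025 -0.001 0 0 0 0;0 0 0 0 0 0;0 0 0 0 0 0;0 0 0 0 0 0")

```text
time_s: 16.68
tcp_pos: [0.5319, -0.2792, 0.1697]
orientation: [-3.142, 0.001, 0.357]
contact_force: [-0.1, -0.6, -0.7]
gripper_width: 0.0554
grip_force: 0.0
```

step_arm(plan="0 0 0.05 0 0 0;0 0 0.1 0 0 0;0 0 0.1 0 0 0;0 0 0.08 0 0 0;0 0 0.04 0 0 0;0 0 0.01 0 0 0;0 0 0 0 0 0;0 0 0 0 0 0")

```text
time_s: 17.35
tcp_pos: [0.5331, -0.279, 0.0756]
orientation: [3.141, -0.001, 0.358]
contact_force: [-0.4, -0.4, -0.6]
gripper_width: 0.0554
grip_force: 0.0
```

```bash
python3 -c "
from h import *
go([.533,-.2785,.073])"
```

```text
t 17.35 p [ 0.5331 -0.279   0.0756] w 0.0554 turn [ 0.0002 -0.0002 -0.0001]
[ 0.0002 -0.0021  0.0104] rows>= 1.0
```

step_arm(plan="0 0 0.008 0 0 0;0 0 0 0 0 0;0 0 0 0 0 0;0 0 0 0 0 0", hand=0.55)

```text
time_s: 17.68
tcp_pos: [0.533, -0.2787, 0.0732]
orientation: [3.141, -0.0, 0.358]
contact_force: [0.8, -0.3, -0.5]
gripper_width: 0.0192
grip_force: 0.0
```

step_arm(plan="0 0 0 0 0 0;0 0 0 0 0 0;0 0 0 0 0 0;0 0 0 0 0 0", hand=1)

```text
time_s: 18.02
tcp_pos: [0.5332, -0.2789, 0.0733]
orientation: [3.141, -0.001, 0.358]
contact_force: [-0.6, -0.0, 5.9]
gripper_width: 0.0131
grip_force: 58.9
```

step_arm(plan="0 0 -0.01 0 0 0;0 0 -0.02 0 0 0;0 0 -0.03 0 0 0;0 0 -0.04 0 0 0;0 0 -0.04 0 0 0;0 0 -0.03 0 0 0;0 0 -0.02 0 0 0;0 0 -0.01 0 0 0")

```text
time_s: 18.68
tcp_pos: [0.5331, -0.2788, 0.1239]
orientation: [3.141, -0.001, 0.358]
contact_force: [-0.1, -0.3, -5.2]
gripper_width: 0.0131
grip_force: 58.2
```

Run:
```python
from h import *
im=np.hstack([capture(n)[y:y+150,x:x+200] for n,x,y in(("side",220,100),("top",250,150))])
cv2.imwrite("pics/p4.png",cv2.resize(im[:,:,::-1],(800,300)))
for l in("tray_grip","tray","ball_center","pocket","well_red","well_blue"):
  for n in("side","top"): print(l,n,*[(p.round(4),round(c,2)) for p,c in net(place_of,n,l)])
print(get_state()["contact_force"]);go([.504,.268,.195])
```

```text
tray_grip side (array([ 0.5345, -0.2769,  0.1252]), 0.92)
tray_grip top (array([ 0.532 , -0.2756,  0.1246]), 0.65)
tray side (array([ 0.5381, -0.2765,  0.0515]), 0.96)
tray top (array([ 0.5308, -0.2778,  0.052 ]), 0.59)
ball_center side (array([ 0.5489, -0.3081,  0.0736]), 0.53) (array([ 0.5039,  0.2645, -0.0031]), 0.26)
ball_center top
pocket side (array([ 0.5482, -0.3149,  0.0701]), 0.72) (array([ 0.4739, -0.2975,  0.0574]), 0.21)
pocket top
well_red side (array([ 0.5939, -0.2575,  0.059 ]), 0.59)
well_red top (array([ 0.5911, -0.254 ,  0.0572]), 0.76)
well_blue side (array([ 0.4758, -0.2992,  0.0584]), 0.82)
well_blue top (array([ 7.858e-01, -1.506e-01, -6.000e-04]), 0.53) (array([ 0.7767,  0.1708, -0.0012]), 0.29)
[ 0.55382711 -0.03413952 -5.39854949]
t 19.38 p [ 0.5328 -0.2787  0.1227] w 0.0129 turn [-0.  0.  0.]
[ 0.6582 -2.0884 -0.2893] rows>= 14.0
```

View pics/p4.png

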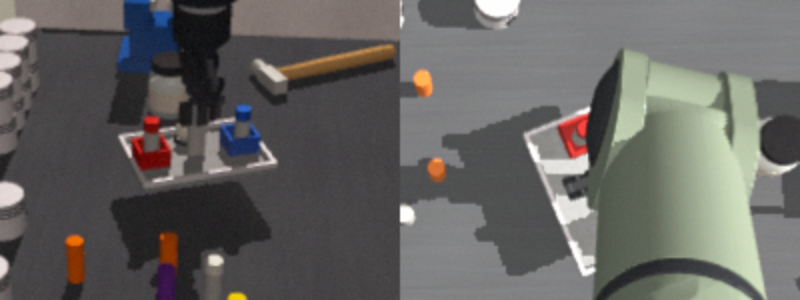

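The tray is up about 50 mm and level, with both pins upright in it and a clear shadow beneath. I'll raise it further, then carry it gently.

step_arm(plan="0 0 -0.02 0 0 0;0 0 -0.04 0 0 0;0 0 -0.05 0 0 0;0 0 -0.06 0 0 0;0 0 -0.06 0 0 0;0 0 -0.04 0 0 0;0 0 -0.02 0 0 0;0 0 0 0 0 0")

```text
time_s: 20.05
tcp_pos: [0.5333, -0.2789, 0.1968]
orientation: [3.14, -0.002, 0.358]
contact_force: [1.0, -0.8, -6.0]
gripper_width: 0.0128
grip_force: 58.1
```

step_arm(plan="0.005 -0.016 0 0 0 0;0.01 -0.032 0 0 0 0;0.015 -0.048 0 0 0 0;0.02 -0.063 0 0 0 0;0.02 -0.063 0 0 0 0;0.02 -0.063 0 0 0 0;0.02 -0.063 0 0 0 0;0.02 -0.063 0 0 0 0")

```text
time_s: 20.72
tcp_pos: [0.5268, -0.1687, 0.1948]
orientation: [-3.141, 0.001, 0.359]
contact_force: [0.6, -0.7, -4.7]
gripper_width: 0.0131
grip_force: 58.3
```

step_arm(plan="0.02 -0.063 0 0 0 0;0.02 -0.063 0 0 0 0;0.02 -0.063 0 0 0 0;0.02 -0.063 0 0 0 0;0.02 -0.063 0 0 0 0;0.02 -0.063 0 0 0 0;0.02 -0.063 0 0 0 0;0.02 -0.063 0 0 0 0")

```text
time_s: 21.38
tcp_pos: [0.5198, -0.0369, 0.1948]
orientation: [-3.141, 0.001, 0.359]
contact_force: [0.1, -1.0, -5.7]
gripper_width: 0.0133
grip_force: 58.2
```

step_arm(plan="0.02 -0.063 0 0 0 0;0.02 -0.063 0 0 0 0;0.02 -0.063 0 0 0 0;0.02 -0.063 0 0 0 0;0.02 -0.063 0 0 0 0;0.02 -0.063 0 0 0 0;0.02 -0.063 0 0 0 0;0.02 -0.063 0 0 0 0")

```text
time_s: 22.05
tcp_pos: [0.5128, 0.0949, 0.1948]
orientation: [-3.141, 0.001, 0.359]
contact_force: [0.9, -1.1, -4.8]
gripper_width: 0.0134
grip_force: 58.3
```

step_arm(plan="0.02 -0.063 0 0 0 0;0.02 -0.063 0 0 0 0;0.02 -0.063 0 0 0 0;0.02 -0.063 0 0 0 0;0.02 -0.063 0 0 0 0;0.015 -0.048 0 0 0 0;0.01 -0.032 0 0 0 0;0.005 -0.016 0 0 0 0")

```text
time_s: 22.72
tcp_pos: [0.5076, 0.2021, 0.195]
orientation: [-3.141, 0.0, 0.36]
contact_force: [0.2, 0.5, -5.8]
gripper_width: 0.013
grip_force: 58.2
```

```bash
python3 -c "
from h import *
print(get_state()['contact_force']);go([.504,.268,.193])"
```

```text
[ 0.20332481  0.46695505 -5.81773135]
t 22.72 p [0.5076 0.2021 0.195 ] w 0.013 turn [-0.0001  0.0001  0.0006]
[ 0.0788 -0.2518  0.0081] rows>= 2.0
```

step_arm(plan="0.005 -0.015 0 0 0 0;0.01 -0.032 0 0 0 0;0.014 -0.045 0 0 0 0;0.018 -0.06 0 0 0 0;0.014 -0.045 0 0 0 0;0.01 -0.03 0 0 0 0;0.005 -0.015 0 0 0 0;0 0 0 0 0 0")

```text
time_s: 23.38
tcp_pos: [0.5047, 0.2648, 0.1951]
orientation: [-3.141, 0.0, 0.359]
contact_force: [1.0, -0.4, -5.4]
gripper_width: 0.013
grip_force: 58.3
```

step_arm(plan="0 0 0 0 0 0;0 0 0 0 0 0;0 0 0 0 0 0;0 0 0 0 0 0;0 0 0 0 0 0;0 0 0 0 0 0")

```text
time_s: 23.88
tcp_pos: [0.505, 0.2638, 0.1953]
orientation: [3.142, -0.0, 0.358]
contact_force: [0.2, -0.4, -5.4]
gripper_width: 0.0132
grip_force: 58.3
```

Run:
```python
from h import *
im=np.hstack([capture(n)[y:y+200,x:x+200] for n,x,y in(("side",220,210),("top",50,150))])
cv2.imwrite("pics/p5.png",cv2.resize(im[:,:,::-1],(800,400)))
for l in("tray_grip","tray","ball_center","pocket","pin_blue","mat"):
  for n in("side","top"): print(l,n,*[(p.round(4),round(c,2)) for p,c in net(place_of,n,l)])
s=get_state();print(s["contact_force"],abs(s["qvel"]).max());go([.504,.268,.193])
```

```text
tray_grip side (array([0.5049, 0.2633, 0.1967]), 0.67)
tray_grip top (array([0.5022, 0.2665, 0.1927]), 0.92) (array([0.4408, 0.2477, 0.1342]), 0.26)
tray side (array([0.5046, 0.2651, 0.1184]), 0.76) (array([ 0.5046,  0.2648, -0.0017]), 0.34)
tray top (array([0.4999, 0.2663, 0.1218]), 0.64) (array([ 0.4993, -0.0295, -0.0029]), 0.63)
ball_center side (array([0.5181, 0.2391, 0.1434]), 0.57)
ball_center top (array([0.5206, 0.2316, 0.1402]), 0.49)
pocket side (array([0.52  , 0.2278, 0.1396]), 0.61) (array([ 0.5042,  0.2667, -0.0009]), 0.29)
pocket top (array([0.5174, 0.2289, 0.1416]), 0.57) (array([0.4413, 0.2457, 0.1362]), 0.37) (array([ 7.872e-01, -1.504e-01, -7.000e-04]), 0.33)
pin_blue side (array([7.863e-01, 1.671e-01, 4.000e-04]), 0.65)
pin_blue top (array([0.4405, 0.2491, 0.134 ]), 0.66)
mat side (array([ 0.5058,  0.2655, -0.0013]), 0.75)
mat top
[ 0.52182408  0.16119425 -5.88232782] 0.0027065701895809756
t 24.58 p [0.5049 0.264  0.1953] w 0.0135 turn [-0. -0.  0.]
[ 0.0022 -0.0163  0.009 ] rows>= 1.0
```

View pics/p5.png

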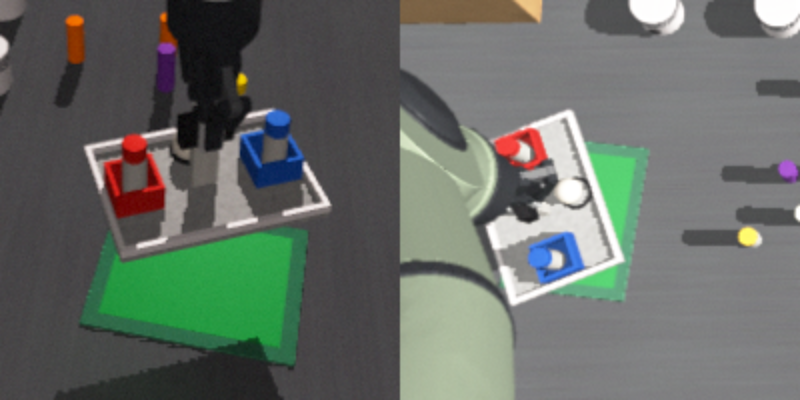

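The tray is held level and still over the mat, with its underside at about 0.12 m and within 5 mm of the mat's centre. Both pins are upright in their wells, at crop (135,165) and (277,150), and the ball is in its ring at (573,192). I'll hand it in.

```bash
python3 -c "
from plant import *
print(finish_job())"
```

```text
the job is handed in; nothing more can be done
None
```

I handed the job in at about 24.6 s of the 72 s, with the red and blue pins upright in their own wells, the ball in its pocket, and the tray held level and still about 12 cm above the mat, within 5 mm of its centre; the hand-in returned no verdict.

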